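Fit and lock the gas manifold handle

ROBOT

A 7-joint arm with a two-finger parallel gripper is mounted at the origin on the work surface. World frame = base frame: x ahead of the robot, y to its left, z up, the work surface at z = 0. Lengths are in m, angles in rad, forces in N, time in s.
With the tool pointing down it reaches from about 0.4 to 0.85 m from the base axis. Payload 10.4 kg.
Tool frame: the origin (TCP) lies on the centre line of the jaws, within the pads' length; the fingertips stand 17 mm ahead of it and the grasp point (between the pads) lies 2 mm behind it; z points along the fingers, y is the line along which they close (so a half turn about z gives the same grasp; the last joint's range is limited). The gripper opens to 87 mm and grips with 3 to 60 N. Pads are 19 mm wide; open, the fingers measure 117 mm over their backs; the gripper's body (75 mm by 190 mm) begins 51 mm behind the grasp point.
Start: joints at [-1.194, 0.332, -0.065, 1.46, 0.022, 1.35, -0.088], TCP at [0.243, 0.576, 0.24] pointing down, gripper open.
Joint ranges: [-2.6, 2.6], [-0.5, 2.12], [-1.47, 1.34], [0.16, 2.42], [-1.27, 4.41], [0.06, 2.06], [-2.6, 2.6]. Speed limits (rad/s): [2.22, 2.22, 2.79, 2.79, 3.14, 3.14, 3.14].

INTERFACE

Orientations are given as a rotation vector (axis times angle).
In Python, from plant import get_obs, capture, get_calibration, order gives the robot as it stands.
- The arm moves only by the shell command python3 -m jog 'ROWS' [FORCE]. ROWS is JSON, a list of rows, each a list of 3 entries, a list of its own where there are three numbers: the shift along the tool's x, y, z in mm, then the turn, a rotation vector about the tool's x, y, z in degrees, then the finger opening in mm, from 0 to 87. In form: [[[x, y, z], [rx, ry, rz], hand], ...]. A call has 1 to 10 rows; each row shifts and turns the commanded pose from where the row before left it, along the tool's axes as they then stand; what a row does not reach is not made up. A row lasts 1/10 s, in which the tool goes at most 50 mm and 8.59 degrees, less where a joint would pass 70% of its speed; a pose out of reach is approached as far as the arm can. A call with a gripper value outside its range is refused whole. The fingers move at their own pace and stop on an object; FORCE is the grip in N (left out, the last holds). Time passes only in rows, so rows that do not move let the fingers close. It gives the time, the measured TCP pose, the force, the opening and the grip force at its end, in the units of the state.
- get_obs(): the state, without advancing time (a new reading comes with each control period).
- capture(name): name is "scene" or "top" or "wrist"; returns the picture (384x512x3 uint8, red, green, blue); there is no depth.
- get_calibration(name): a dict with "fx", "fy", "cx", "cy" (pixels), "rvec" (rotation vector, rad) and "tvec" (3), from world to camera coordinates, as OpenCV has them. Camera axes: x right, y down, z forward; pixel columns grow to the right and rows downward; lengths in m; the calibration is good to about 2 mm. A picture is of the moment at which its call begins: read the wrist's pose just before it. get_calibration takes no time and is no camera call; for the wrist camera it gives the pose at the moment of the call.
- order.job_done(): hands the job in; it is judged then, once.
The state is a dict: "clock": time; "joint_positions": joint angles; "dq": joint speeds; "joint_efforts": joint torques, N m; "eef_pos": TCP position; "eef_rot": TCP orientation; "contact_force": force on the tool from outside, world axes, zero at the start; "torque": the same for the moment, N m; "width": opening from 0.0 (shut) to 1.0 (fully open); "finger_force": force on a finger pad.
Only numpy, scipy, OpenCV 4.12 (cv2) and the standard library are available. Lean on these libraries where they do the work, as an engineer would, in place of code of your own. Each camera call takes 0.05 s, during which the arm holds its last target. There are 200 camera calls.

TASK

Get the torch's gas manifold ready: pull the yellow-gripped lock fork back to its stop, away from the square brass spindle, then fit the loose red T-handle on the spindle, fully home with its red bar in line with the two pipe unions, and finally slide the lock fork over the handle's foot flange to its other end stop. Leave everything else on the bench standing where it is.

Things in the scene. Friction and masses are not known exactly. Their poses are not given: they have to be found in the camera images.
- manifold: Gas manifold: aluminium block fixed to the bench, upright, top face 70 mm high. Origin on the bench right under the square spindle; the block spans x = +-55, y = -60 to +190 mm (base plate 10 mm wider all round). Brass unions with copper stubs leave both long sides at y = 0, 42 mm high, to x = +-105 mm: the pipe line is its x axis. The lock slides along y. Gauge at x = 84, y = 130 mm, 60 mm high.
- seat (a point): Foot of the square brass spindle: its centre, on the block's top face (70 mm above the bench), on a blue patch. Axes as the manifold's. The spindle is 20 x 20 mm, sides parallel to these axes, and rises 34 mm, the top 6 mm tapering to 15 mm square. The handle is home when its origin lies here (flange flat on the block top).
- handle: Loose red T-handle, 76 mm high, about 0.35 kg, standing upright. Origin: centre of its underside; z up. From below: steel flange 56 x 56 x 8 mm; neck 36 x 36 mm up to 44 mm; red bar 130 mm (along x) x 16 mm (y), from 44 to 76 mm high. Square bore 22 x 22 mm, sides parallel to x and y, 40 mm deep, open at the underside. The same when turned by half a turn.
- lock (a joint): Steel lock fork, m: 0 = drawn right back at its stop; grows as it slides to the spindle (manifold -y); 0.065 = locked end stop. Stays where left (2 N). Two prongs 10 mm wide, 42 mm apart inside, 6 mm thick, underside 10.5 mm above the block top: they pass beside the seated handle's neck, 2.5 mm over its flange. Prong tips at manifold y = 39 mm minus this value; above 8 mm they block the flange.
- lock_grip (a point): Grip point in the fork's upright yellow grip, 30 mm (x) x 20 mm (y) x 38 mm tall: on its centre line, 110 mm above the bench, 14 mm below the grip's top, 23.5 mm above the fork's steel plate. Axes as the manifold's. It lies at manifold y = 160 mm minus the joint value.
- rod_can: Bystander: loose steel can, 66 mm across, 110 mm high, with coloured glass rods standing in it up to 172 mm. Origin: centre of its underside.
- frit_jar: Bystander: loose green glass jar with black lid, 66 mm across, 100 mm high. Origin: centre of its underside.
- bottle: Bystander: loose amber bottle, 54 mm across, 150 mm high, standing beyond the lock's end of the manifold. Origin: centre of its underside.
- marver: Bystander: loose flat black graphite block, 80 x 60 x 22 mm, on the bench on the robot's side of the manifold. Origin: centre of its underside.
- mug: Bystander: loose blue mug, 80 mm across, 90 mm high. Origin: centre of its underside.
- wrench: Bystander: loose wrench lying flat, 160 mm long. Origin: on its underside at mid-length.
Mind the look-alikes: they are no part of the job. Leave any turquoise look-alike of the handle alone.

How it is judged:
By the outcome, as a careful person would: the job done as asked, in the order asked, and still so for the second after the job is handed in, with the robot touching nothing.
It also fails if it takes over 61 s, if anything falls off the work surface, if the arm or the gripper's body presses on something with over 40 N, if the wrist force passes 120 N, or if a joint passes its speed limit or range.

## Working session

There is one attempt and no reset: what is moved stays moved. The work goes in short steps, Python scripts to look and compute and a shell command to move; the robot and the scene stay as the last step left them, time stands still between calls to the robot, and variables do not carry over. Pictures are saved under pics/ and viewed, at most 10 in all, crops included, and the job is handed in when it is done.

```bash
mkdir -p pics; ls; python3 - <<'E'
from plant import get_obs,capture,get_calibration
import cv2,numpy as np
o=get_obs();print({k:np.round(v,3) for k,v in o.items()})
for n in("scene","top"):
    im=capture(n);cv2.imwrite(f"pics/{n}0.png",cv2.resize(im[:,:,::-1],(800,600),interpolation=cv2.INTER_CUBIC));np.save(f"pics/{n}0.npy",im)
    print(n,get_calibration(n))
E
```

```text
pics
{'clock': np.float64(0.0), 'joint_positions': array([-1.194,  0.333, -0.065,  1.461,  0.022,  1.35 , -0.089]), 'dq': array([ 0.001, -0.001, -0.   ,  0.001,  0.   , -0.   , -0.   ]), 'joint_efforts': array([-1.0000e-03, -6.2324e+01,  2.4000e-02, -3.8990e+01, -6.2000e-02,
        3.9000e-02,  0.0000e+00]), 'eef_pos': array([0.243, 0.575, 0.239]), 'eef_rot': array([-6.240e-01, -3.079e+00,  2.000e-03]), 'contact_force': array([0.654, 0.278, 0.623]), 'torque': array([-0.004,  0.002, -0.044]), 'finger_force': np.float64(0.0), 'width': np.float64(1.0)}
scene {'fx': 374.0614605482728, 'fy': 374.0614605482728, 'cx': 254.01240463090525, 'cy': 190.91950069066345, 'rvec': array([ 1.68446411,  2.09761297, -0.63913615]), 'tvec': array([ 0.10775021, -0.33013528,  1.41477511])}
top {'fx': 350.8533311431443, 'fy': 350.8533311431443, 'cx': 255.591310463686, 'cy': 190.0765344636973, 'rvec': array([ 2.00709113, -2.22339268,  0.21696277]), 'tvec': array([0.02890592, 0.51596159, 0.93043956])}
```

View pics/top0.png

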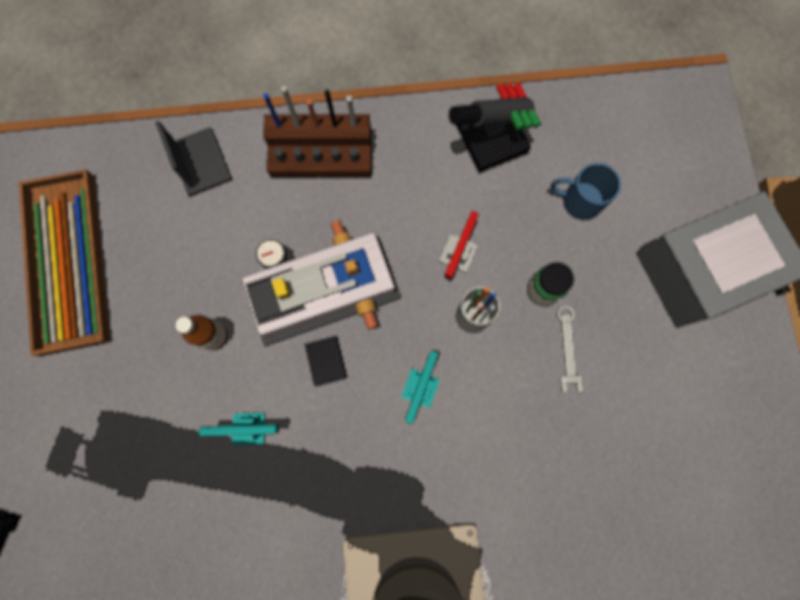

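View pics/scene0.png

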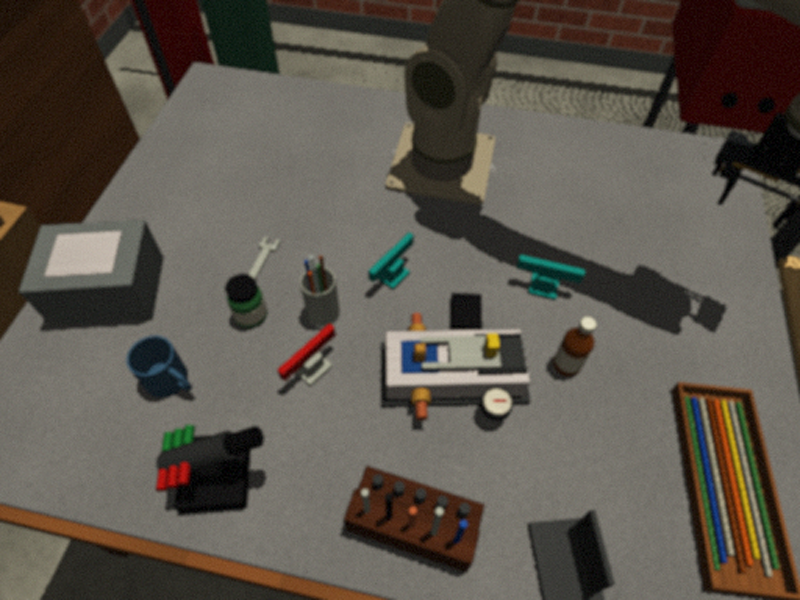

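The one red T-handle is at top (461,245) and scene (308,350). The turquoise ones, at top (422,387) and (240,428), are decoys, since only a red bar on a steel flange fits the description. The manifold is at top (320,285), with its spindle at (350,267) and yellow grip at (281,288). I'll confirm this in an enlarged crop.

```bash
python3 - <<'E'
import numpy as np,cv2
t=np.load("pics/top0.npy")[135:225,152:312,::-1];s=np.load("pics/scene0.npy")[195:275,175:345,::-1]
f=lambda a:cv2.resize(np.clip(a*1.6,0,255).astype(np.uint8),None,fx=(k:=800/a.shape[1]),fy=k,interpolation=cv2.INTER_CUBIC)
a=f(t)
b=f(s)
print(a.shape,b.shape)
cv2.imwrite("pics/c1.png",a);cv2.imwrite("pics/c2.png",b)
E
```

```text
(450, 800, 3) (376, 800, 3)
```

View pics/c1.png

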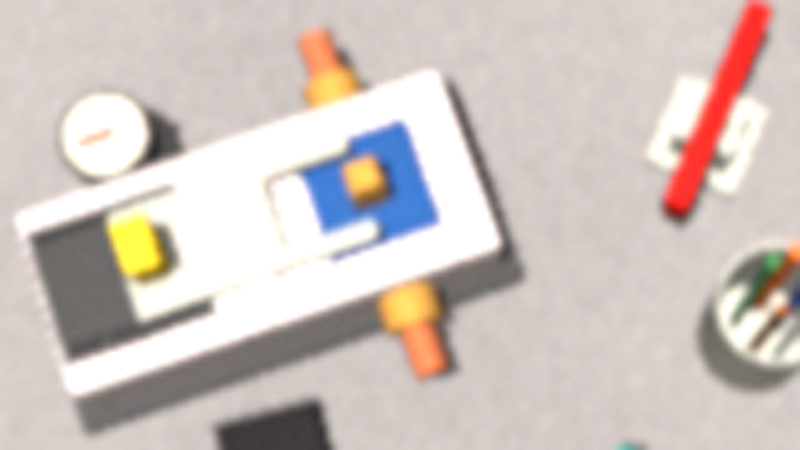

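View pics/c2.png

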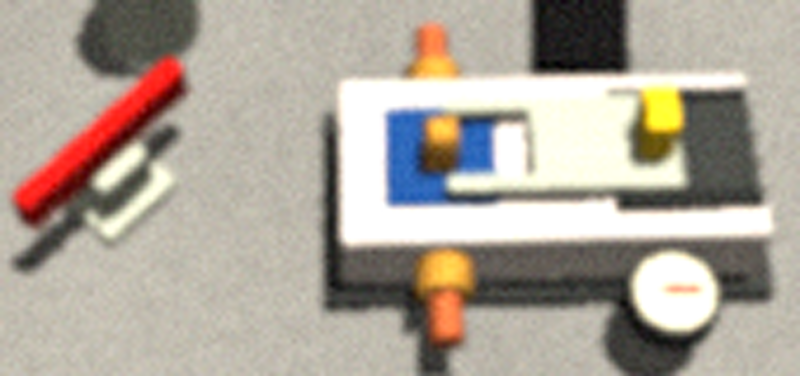

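The crops confirm it: the red bar on its steel flange is at c1 (720,105), the spindle at c1 (363,176) and the yellow grip at c1 (133,240), with the fork partly forward. Next I'll fit the poses from both views.

```bash
cat > h.py <<'E'
import numpy as np,cv2
from scipy.optimize import least_squares
from scipy.spatial.transform import Rotation as R
from plant import get_obs,capture,get_calibration
def proj(n,P,cal=None):
    c=cal or get_calibration(n);K=np.array([[c["fx"],0,c["cx"]],[0,c["fy"],c["cy"]],[0,0,1]])
    return cv2.projectPoints(np.atleast_2d(np.float64(P)),c["rvec"],c["tvec"],K,None)[0][:,0]
def place(p,L): # p x,y,yaw ; L mm
    L=np.atleast_2d(L)/1000.;c,s=np.cos(p[2]),np.sin(p[2])
    return np.c_[p[0]+c*L[:,0]-s*L[:,1],p[1]+s*L[:,0]+c*L[:,1],L[:,2]]
E
cat > fit.py <<'E'
from h import *
c1=lambda a:(np.array(a)+.5)/5-.5+[152,135]
c2=lambda a:(np.array(a)+.5)/(800/170)-.5+[175,195]
C=[[55,-60,70],[-55,-60,70],[55,190,70],[-55,190,70],[0,0,104]]
A=c1([[437,70],[500,245],[18,215],[70,393],[363,174]]);B=c2([[340,243],[342,80],[772,235],[745,75],[441,124]])
G1=c1([[133,236]]);G2=c2([[663,97]])
def f(p):
    g=[[0,160-p[3]*1000,124]]
    return np.r_[proj("top",place(p,C))-A,proj("scene",place(p,C))-B,proj("top",place(p,g))-G1,proj("scene",place(p,g))-G2].ravel()
r=least_squares(f,[.5,.1,.3,.03],loss="soft_l1");print("manifold",r.x,np.round(r.fun.reshape(-1,2),1).tolist())
H=[[65,0,76],[-65,0,76]]
HA=c1([[761,5],[677,207]]);HB=c2([[22,201],[170,66]])
F=[[28,28,8],[28,-28,8],[-28,-28,8],[-28,28,8]]
FA=c1([[685,78],[768,112],[735,192],[650,155]])
g=lambda p:np.r_[proj("top",place(p,H))-HA,proj("scene",place(p,H))-HB,proj("top",place(p,F))-FA].ravel()
r2=least_squares(g,[.6,-.1,-.3],loss="soft_l1");print("handle",r2.x,np.round(r2.fun.reshape(-1,2),1).tolist())
E
python3 fit.py
```

```text
manifold [0.57110385 0.05443769 0.23705957 0.03610142] [[0.5, -1.0], [0.8, -0.1], [-0.9, -1.2], [-0.1, 0.3], [0.2, -0.2], [-0.1, -0.4], [-0.9, -0.9], [0.8, -0.2], [0.8, -1.1], [0.4, 0.4], [0.3, 0.8], [0.1, 1.7]]
handle [ 0.59976038 -0.14493829 -0.49610912] [[0.3, -1.3], [0.2, -0.3], [-0.8, 0.0], [1.5, -2.2], [-0.6, -0.4], [0.3, -0.4], [0.1, 0.5], [-0.5, 0.9]]
```

```bash
cat > go.py <<'E'
from h import *
import sys
# go.py x y z yawdeg(of tool y line): prints turn about tool z, then shift in the turned tool axes (mm)
def go(x,y,z,yaw):
    o=get_obs();M=R.from_rotvec(o["eef_rot"]).as_matrix();p=np.array(o["eef_pos"])
    want=[np.cos(np.radians(yaw)),np.sin(np.radians(yaw)),0]
    w=M.T@want;a=np.degrees(np.arctan2(-w[0],w[1]));a=(a+90)%180-90
    M2=M@R.from_euler("z",a,degrees=True).as_matrix()
    down=M2.T@[0,0,-1]; tilt=np.degrees(np.cross([0,0,1],down))
    print("t %.2f j7 %.2f pos %s toolx %s tilt-fix deg %s | turn z %.1f shift mm %s"%(o["clock"],o["joint_positions"][6],np.round(p*1e3,1),np.round(M[:,0],3),np.round(tilt,2),a,np.round(M2.T@(np.array([x,y,z])-p)*1e3,1)), "F",np.round(o["contact_force"],1),"w",round(float(o["width"])*87,1),"ff",round(float(o["finger_force"]),1))
if __name__=="__main__": go(*map(float,sys.argv[1:5]))
E
python3 - <<'E'
from h import *
import go
M=[.5711,.0544,.237];H=[.5998,-.1449,-.496]
print("grip",place(M,[0,124,110])); go.go(*place(M,[0,124,240])[0],np.degrees(.237)+90)
# can position: top px of can centre approx at rim (z .11)
c=lambda p:(proj("top",[p[0],p[1],.11])[0]-np.array([480,307])/1.5625)
r=least_squares(c,[.5,-.1]).x;print("can",r); d=r-H[:2];t=H[2];print("in handle frame",d@[np.cos(t),np.sin(t)],d@[-np.sin(t),np.cos(t)])
print("wristcal",get_calibration("wrist"))
E
```

```text
grip [[0.54198634 0.17493379 0.11      ]]
t 0.10 j7 -0.09 pos [243.1 575.4 238.9] toolx [-0.921  0.389 -0.   ] tilt-fix deg [-0.06 -0.04  0.  ] | turn z -36.5 shift mm [-196.5 -459.5   -0.8] F [ 0.4 -0.1  0.8] w 86.7 ff 0.0
can [ 0.47356941 -0.1557213 ]
in handle frame -0.1058689682713978 -0.06959183411105116
wristcal {'fx': 313.7429621499643, 'fy': 313.7429621499643, 'cx': 256.88209174994176, 'cy': 192.6373254159095, 'rvec': array([-2.39318763, -1.58897762, -0.24563461]), 'tvec': array([-0.62478844, -0.0371457 ,  0.3924806 ])}
```

```bash
python3 -m jog '[[[0,0,0],[0,0,-8.5],87],[[0,0,0],[0,0,-8.5],87],[[0,0,0],[0,0,-8.5],87],[[0,0,0],[0,0,-8.5],87],[[0,0,0],[0,0,-2.5],87],[[-17,-40,0],[0,0,0],87],[[-17,-40,0],[0,0,0],87],[[-17,-40,0],[0,0,0],87],[[-17,-40,0],[0,0,0],87],[[-17,-40,0],[0,0,0],87]]'
python3 -m jog '[[[-17,-40,0],[0,0,0],87],[[-17,-40,0],[0,0,0],87],[[-17,-40,0],[0,0,0],87],[[-17,-40,0],[0,0,0],87],[[-17,-40,0],[0,0,0],87],[[-17,-40,0],[0,0,0],87],[[-9,-20,0],[0,0,0],87],[[0,0,0],[0,0,0],87],[[0,0,0],[0,0,0],87]]'
python3 - <<'E'
from h import *
import go
M=[.5711,.0544,.237]
go.go(*place(M,[0,124,240])[0],np.degrees(.237)+90)
print(get_calibration("wrist"))
im=capture("wrist");np.save("pics/w1.npy",im);cv2.imwrite("pics/w1.png",cv2.resize(im[:,:,::-1],(800,600)))
E
```

```text
clock: 1.1
eef_pos: [0.3736, 0.3996, 0.2393]
eef_rot: [0.372, -3.119, 0.0]
contact_force: [0.7, -0.1, 0.3]
width: 0.993
finger_force: 0.0
clock: 2.0
eef_pos: [0.5416, 0.1749, 0.2391]
eef_rot: [0.371, -3.119, -0.0]
contact_force: [-0.8, 0.2, 0.7]
width: 0.998
finger_force: 0.0
t 2.00 j7 1.45 pos [541.6 174.9 239.1] toolx [-0.972 -0.235  0.001] tilt-fix deg [ 0.02 -0.05  0.  ] | turn z -0.0 shift mm [-0.4 -0.  -0.9] F [-0.8  0.2  0.7] w 86.8 ff 0.0
{'fx': 313.7429621499643, 'fy': 313.7429621499643, 'cx': 256.88209174994176, 'cy': 192.6373254159095, 'rvec': array([-1.8114525 , -2.302651  , -0.35783791]), 'tvec': array([-0.04314041, -0.57716489,  0.21963722])}
```

View pics/w1.png

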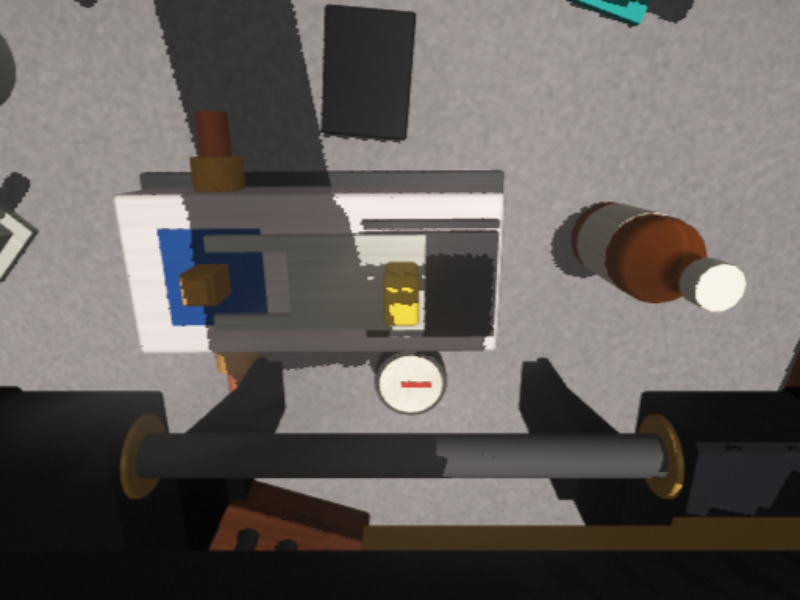

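The wrist view shows the block top corners at (115,196), (143,351), (495,349) and (503,193), the grip at about (402,295) and the spindle at (205,285). I'll refit with these.

```bash
cat > fit2.py <<'E'
from h import *
cal={'fx': 313.7429621499643, 'fy': 313.7429621499643, 'cx': 256.88209174994176, 'cy': 192.6373254159095, 'rvec': np.array([-1.8114525 , -2.302651  , -0.35783791]), 'tvec': np.array([-0.04314041, -0.57716489,  0.21963722])}
C=[[-55,-60,70],[55,-60,70],[55,190,70],[-55,190,70]]
k=lambda a:(np.array(a)+.5)/1.5625-.5
A=k([[115,196],[143,351],[495,349],[503,193]])
f=lambda p:(proj("w",place(p,C),cal)-A).ravel()
r=least_squares(f,[.571,.0544,.237]);print(r.x,np.round(r.fun,1))
p=r.x
im=cv2.resize(np.load("pics/w1.npy")[:,:,::-1],(800,600))
im=np.clip(im*1.5,0,255).astype(np.uint8)
def poly(L,c):
    q=((proj("w",place(p,L),cal)+.5)*1.5625-.5)*4
    cv2.polylines(im,[np.int32(np.round(q))],True,c,1,cv2.LINE_AA,2)
box=lambda x,y,a,b,z:[[x-a,y-b,z],[x+a,y-b,z],[x+a,y+b,z],[x-a,y+b,z]]
poly(C,(0,0,255));poly(box(0,0,7.5,7.5,104),(0,255,0));poly(box(0,0,10,10,70),(0,255,0))
poly(box(0,124,15,10,124),(255,0,255));poly(box(0,124,15,10,86.5),(255,255,0))
cv2.imwrite("pics/o1.png",cv2.resize(im[150:400,90:530],(792,450)))
E
python3 fit2.py
```

```text
[0.570043   0.05589788 0.24562614] [-3.1 -1.2 -2.   2.5  2.2  2.1  2.9 -1.4]
```

View pics/o1.png

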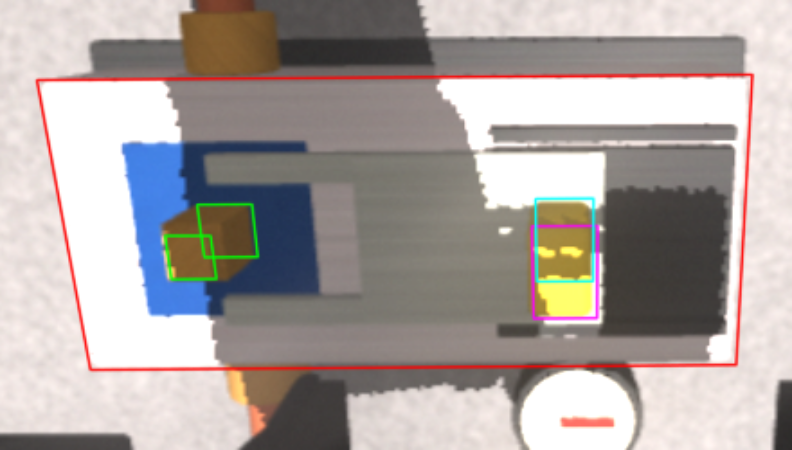

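```bash
python3 -m jog '[[[0,0,40],[0,0,0],87],[[0,0,40],[0,0,0],87],[[0,0,28],[0,0,0],87],[[0,0,20],[0,0,0],87],[[0,0,0],[0,0,0],87],[[0,0,0],[0,0,0],15],[[0,0,0],[0,0,0],15],[[0,0,0],[0,0,0],15],[[0,0,0],[0,0,0],15],[[0,0,0],[0,0,0],15]]' 25
python3 -m jog '[[[0,0,0],[0,0,0],15],[[0,0,0],[0,0,0],15],[[0,0,0],[0,0,0],15]]'; python3 go.py .541 .1749 .111 103.8
```

```text
clock: 3.05
eef_pos: [0.5421, 0.1748, 0.1121]
eef_rot: [-0.372, 3.119, 0.001]
contact_force: [0.3, 0.8, 0.1]
width: 0.63
finger_force: 0.0
clock: 3.35
eef_pos: [0.5419, 0.1747, 0.1115]
eef_rot: [-0.372, 3.12, 0.0]
contact_force: [-0.4, 0.1, 0.6]
width: 0.357
finger_force: 0.0
t 3.35 j7 1.46 pos [541.9 174.7 111.5] toolx [-0.972 -0.235 -0.   ] tilt-fix deg [ 0.  0. -0.] | turn z -0.2 shift mm [0.8 0.5 0.5] F [-0.4  0.1  0.6] w 31.0 ff 0.0
```

```bash
python3 -m jog '[[[0,0,0],[0,0,0],15],[[0,0,0],[0,0,0],15],[[0,0,0],[0,0,0],15],[[0,0,0],[0,0,0],15],[[0,8,0],[0,0,0],15],[[0,8,0],[0,0,0],15],[[0,8,0],[0,0,0],15],[[0,6,0],[0,0,0],15],[[0,3,0],[0,0,0],15],[[0,1,0],[0,0,0],15]]'; python3 go.py .541 .1749 .111 103.8
python3 -m jog '[[[0,2,0],[0,0,0],15],[[0,1,0],[0,0,0],15],[[0,0,0],[0,0,0],15]]';python3 go.py .541 .1749 .111 103.8
```

```text
clock: 4.35
eef_pos: [0.5336, 0.2083, 0.1115]
eef_rot: [0.373, -3.119, -0.0]
contact_force: [-2.1, -2.4, 1.2]
width: 0.232
finger_force: 25.0
t 4.35 j7 1.40 pos [533.6 208.3 111.5] toolx [-0.972 -0.236  0.   ] tilt-fix deg [ 0.01 -0.02  0.  ] | turn z -0.2 shift mm [  0.7 -34.2   0.5] F [-2.1 -2.4  1.2] w 20.1 ff 25.0
clock: 4.65
eef_pos: [0.5332, 0.2099, 0.1115]
eef_rot: [0.371, -3.119, 0.001]
contact_force: [-1.8, -4.3, 2.4]
width: 0.231
finger_force: 25.0
t 4.65 j7 1.39 pos [533.2 209.9 111.5] toolx [-0.972 -0.234  0.001] tilt-fix deg [-0.04 -0.03  0.  ] | turn z -0.2 shift mm [  0.7 -35.9   0.5] F [-1.8 -4.3  2.4] w 20.1 ff 25.0
```

```bash
python3 -m jog '[[[0,1,0],[0,0,0],15],[[0,1,0],[0,0,0],15],[[0,1,0],[0,0,0],15],[[0,0,0],[0,0,0],15]]';python3 go.py .541 .1749 .111 103.8
python3 -m jog '[[[0,1,0],[0,0,0],15],[[0,1,0],[0,0,0],15],[[0,0,0],[0,0,0],15]]';python3 go.py .541 .1749 .111 103.8
```

```text
clock: 5.05
eef_pos: [0.5331, 0.21, 0.1114]
eef_rot: [0.367, -3.12, 0.006]
contact_force: [-1.2, -13.6, 2.5]
width: 0.23
finger_force: 25.1
t 5.05 j7 1.39 pos [533.1 210.  111.4] toolx [-0.973 -0.232  0.001] tilt-fix deg [-0.21 -0.06  0.  ] | turn z -0.4 shift mm [  0.7 -36.    0.6] F [ -1.2 -13.6   2.5] w 20.0 ff 25.1
clock: 5.35
eef_pos: [0.5332, 0.2101, 0.1114]
eef_rot: [0.365, -3.12, 0.009]
contact_force: [-0.2, -19.6, 4.4]
width: 0.225
finger_force: 25.1
t 5.35 j7 1.38 pos [533.2 210.1 111.4] toolx [-0.973 -0.231  0.001] tilt-fix deg [-0.32 -0.07  0.  ] | turn z -0.5 shift mm [  0.8 -36.1   0.6] F [ -0.2 -19.6   4.4] w 19.6 ff 25.1
```

```bash
python3 -m jog '[[[0,-4,0],[0,0,0],19],[[0,0,0],[0,0,0],50],[[0,0,0],[0,0,0],50],[[0,0,0],[0,0,0],50],[[0,0,0],[0,0,0],87],[[0,0,-30],[0,0,0],87],[[0,0,-40],[0,0,0],87],[[0,0,-40],[0,0,0],87],[[0,0,-20],[0,0,0],87],[[0,0,0],[0,0,0],87]]'
python3 - <<'E'
from h import *
import go
c=get_calibration("wrist");Rm=cv2.Rodrigues(c["rvec"])[0];o=get_obs()
T=R.from_rotvec(o["eef_rot"]).as_matrix()
cp=-Rm.T@c["tvec"];print("cam in tool mm",T.T@(cp-o["eef_pos"])*1e3,"optical axis in tool",T.T@Rm[2])
go.go(.5705,.055,.24,103.8)
H=[.5998,-.1449,-.496];go.go(H[0],H[1],.25,np.degrees(H[2])+90)
E
```

```text
clock: 6.35
eef_pos: [0.5343, 0.2126, 0.2452]
eef_rot: [-0.372, 3.114, 0.004]
contact_force: [0.4, -0.3, 0.2]
width: 0.945
finger_force: 0.0
cam in tool mm [  84.33043398    0.64268632 -145.21050898] optical axis in tool [-3.04243205e-01  1.12051430e-04  9.52594383e-01]
t 6.35 j7 1.38 pos [534.3 212.6 245.2] toolx [-0.972 -0.235 -0.006] tilt-fix deg [ 0.1   0.34 -0.  ] | turn z -0.2 shift mm [   2.5 -161.7    4.9] F [ 0.4 -0.3  0.2] w 82.2 ff 0.0
t 6.35 j7 1.38 pos [534.3 212.6 245.2] toolx [-0.972 -0.235 -0.006] tilt-fix deg [ 0.3   0.18 -0.  ] | turn z 42.0 shift mm [-227.7 -283.2   -5.5] F [ 0.4 -0.3  0.2] w 82.2 ff 0.0
```

```bash
python3 -m jog '[[[1,-40,2],[0,0.3,0],87],[[1,-40,2],[0,0,0],87],[[0,-40,0],[0,0,0],87],[[0,-40,0],[0,0,0],87],[[0,0,0],[0,0,0],87],[[0,0,0],[0,0,0],87]]'
cat > snap.py <<'E'
from h import *
import sys,pickle,go
n=sys.argv[1];c=get_calibration("wrist");im=capture("wrist");pickle.dump((c,im),open(f"pics/{n}.pkl","wb"))
h=[float(v) for v in sys.argv[2:6]];go.go(*h)
b=cv2.convertScaleAbs(im[:,:,::-1],alpha=1.5);cv2.imwrite(f"pics/{n}.png",cv2.resize(b,(800,600),interpolation=cv2.INTER_CUBIC))
E
python3 snap.py s1 .5705 .055 .24 103.8; python3 go.py .5998 -.1449 .25 61.6
```

```text
clock: 6.95
eef_pos: [0.5684, 0.055, 0.2367]
eef_rot: [0.368, -3.114, 0.001]
contact_force: [1.1, 0.8, -0.1]
width: 0.996
finger_force: 0.0
t 7.00 j7 1.68 pos [568.3  56.4 236.7] toolx [-0.972 -0.235  0.006] tilt-fix deg [ 0.04 -0.35  0.  ] | turn z -0.2 shift mm [-1.8 -1.9 -3.3] F [-0.5  0.8 -1.2] w 86.9 ff 0.0
t 7.00 j7 1.68 pos [568.3  56.4 236.7] toolx [-0.972 -0.235  0.006] tilt-fix deg [-0.21 -0.29  0.  ] | turn z 42.0 shift mm [-123.4 -162.2  -13.3] F [-0.5  0.8 -1.2] w 86.9 ff 0.0
```

View pics/s1.png

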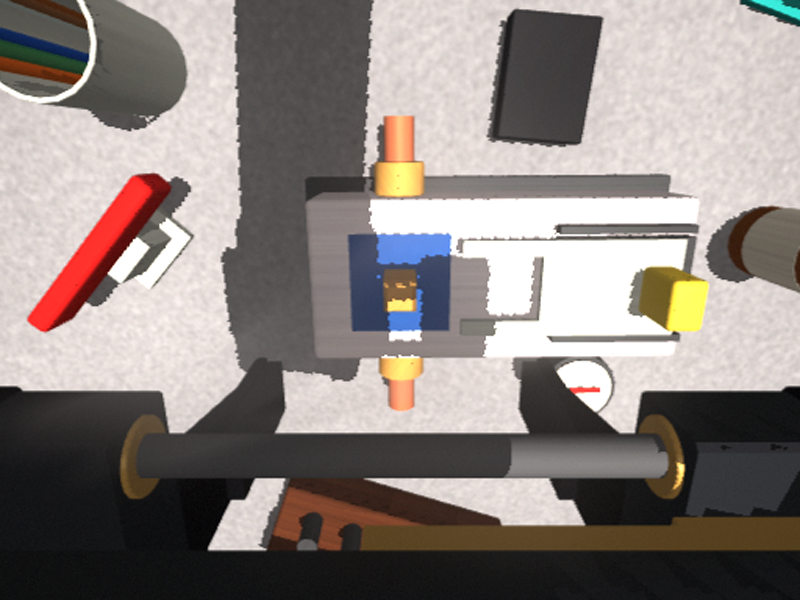

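The view shows the spindle at (400,290), stub ends at (399,115) and (400,409), the fork at its stop and the handle at (100,255). I'll take it again settled, fit and overlay.

```bash
python3 -m jog '[[[0,0,0],[0,-0.3,0],87],[[0,0,0],[0,0,0],87],[[0,0,0],[0,0,0],87],[[0,0,0],[0,0,0],87]]'
python3 snap.py s2 .5705 .055 .24 103.8
cat > fit3.py <<'E'
from h import *
import pickle
a,im=pickle.load(open("pics/s1.pkl","rb"));b,im2=pickle.load(open("pics/s2.pkl","rb"))
g=lambda i:cv2.cvtColor(i,cv2.COLOR_RGB2GRAY)
# shift between pictures over the block
A=g(im)[115:235,195:450];m=cv2.matchTemplate(g(im2),A,cv2.TM_CCOEFF_NORMED);_,v,_,l=cv2.minMaxLoc(m);sh=np.array(l)-[195,115];print("shift px",sh,v)
k=lambda a:(np.array(a)+.5)/1.5625-.5+sh
L=[[-55,-60,70],[55,-60,70],[55,190,70],[-55,190,70],[-105,0,42],[105,0,42]]
P=k([[308,197],[316,357],[676,356],[697,197],[399,115],[400,409]])
f=lambda p:(proj("w",place(p,L),b)-P).ravel()
r=least_squares(f,[.571,.0544,.237],loss="soft_l1");p=r.x;print("manifold",p,np.round(f(p),1))
v=cv2.resize(cv2.convertScaleAbs(im2[:,:,::-1],alpha=1.5),(2048,1536),interpolation=cv2.INTER_CUBIC)
def poly(Q,c):
    q=((proj("w",Q,b)+.5)*4-.5)*4
    cv2.polylines(v,[np.int32(np.round(q))],True,c,1,cv2.LINE_AA,2)
box=lambda x,y,a,b,z:[[x-a,y-b,z],[x+a,y-b,z],[x+a,y+b,z],[x-a,y+b,z]]
poly(place(p,L[:4]),(0,0,255))
for s,z in((7.5,104),(10,98),(10,70)):poly(place(p,box(0,0,s,s,z)),(0,255,0))
poly(place(p,box(0,160,15,10,124)),(255,0,255))
H=[.5998,-.1449,-.496]
poly(place(H,box(0,0,65,8,76)),(255,255,0));poly(place(H,box(0,0,28,28,8)),(255,255,0))
w=np.zeros((600,800,3),np.uint8)
w[:320,:]=cv2.resize(v[460:940,750:1950],(800,320));w[320:,:320]=cv2.resize(v[430:870,40:540],(320,280));w[320:,320:]=cv2.resize(v[620:880,880:1330],(480,280))
cv2.imwrite("pics/o3.png",w)
E
python3 fit3.py
```

```text
clock: 7.4
eef_pos: [0.5685, 0.0561, 0.2376]
eef_rot: [-0.373, 3.119, 0.0]
contact_force: [0.4, -0.0, -0.3]
width: 0.996
finger_force: 0.0
t 7.45 j7 1.68 pos [568.6  56.  237.6] toolx [-0.972 -0.236 -0.   ] tilt-fix deg [ 0.01  0.   -0.  ] | turn z -0.2 shift mm [-1.7 -1.4 -2.4] F [-0.1 -0.8 -0.5] w 87.1 ff 0.0
shift px [-1 -1] 0.9846497178077698
manifold [0.5698577  0.05544717 0.24286272] [-2.3  0.4 -0.8  1.1 -0.8  0.9  4.2 -0.6  0.6 -0.2  1.  -4.2]
```

View pics/o3.png

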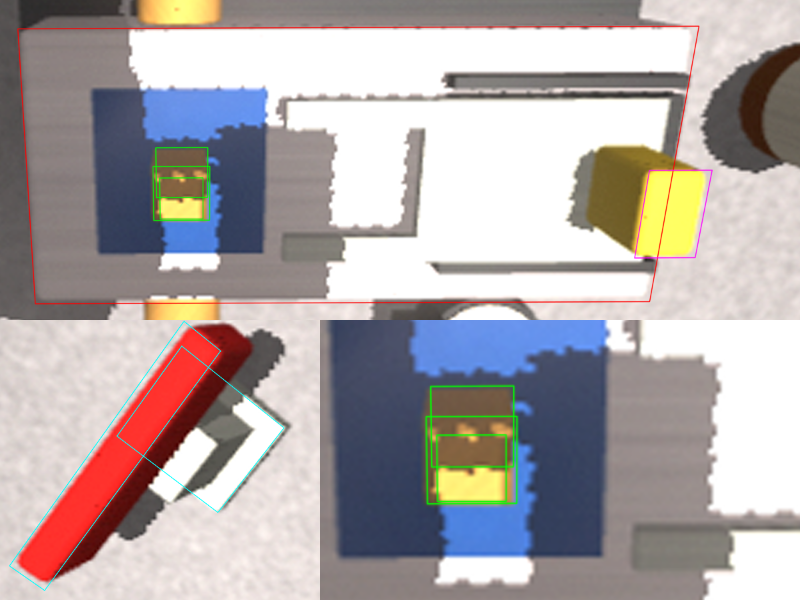

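```bash
python3 go.py .5998 -.1449 .25 61.6; python3 -m jog '[[[0,0,0],[0,0,8.4],87],[[0,0,0],[0,0,8.4],87],[[0,0,0],[0,0,8.4],87],[[0,0,0],[0,0,8.4],87],[[0,0,0],[0,0,8.4],87],[[-24,-32,-2],[0,0,0],87],[[-25,-32,-2],[0,0,0],87],[[-25,-33,-2],[0,0,0],87],[[-25,-33,-3],[0,0,0],87],[[-24,-32,-3],[0,0,0],87]]'
python3 -m jog '[[[0,0,0],[0,0,0],87],[[0,0,0],[0,0,0],87],[[0,0,0],[0,0,0],87]]'
python3 snap.py b1 .5998 -.1449 .25 61.6
python3 - <<'E'
from h import *
import pickle
c,im=pickle.load(open("pics/b1.pkl","rb"))
hsv=cv2.cvtColor(im,cv2.COLOR_RGB2HSV);m=(((hsv[...,0]<8)|(hsv[...,0]>172))&(hsv[...,1]>180)&(hsv[...,2]>60)).astype(np.uint8)
m[260:]=0
n,l,s,ce=cv2.connectedComponentsWithStats(m);i=1+np.argmax(s[1:,4]);print(s[i],ce[i])
print(cv2.minAreaRect(np.argwhere(l==i)[:,::-1].astype(np.float32)))
box=lambda x,y,a,b,z:[[x-a,y-b,z],[x+a,y-b,z],[x+a,y+b,z],[x-a,y+b,z]]
print(proj("w",place([.5998,-.1449,-.496],box(0,0,65,8,76)),c))
v=cv2.resize(cv2.convertScaleAbs(im[:,:,::-1],alpha=1.5),(1600,1200),interpolation=cv2.INTER_CUBIC)
for z,a,b in((76,65,8),(44,65,8),(8,28,28)):
    q=((proj("w",place([.5998,-.1449,-.496],box(0,0,a,b,z)),c)+.5)*3.125-.5)*4
    cv2.polylines(v,[np.int32(np.round(q))],True,(255,255,0),1,cv2.LINE_AA,2)
cv2.imwrite("pics/b1o.png",v[300:800,400:1200])
E
```

```text
t 7.45 j7 1.68 pos [568.6  56.  237.6] toolx [-0.972 -0.236 -0.   ] tilt-fix deg [ 0.01 -0.    0.  ] | turn z 42.0 shift mm [-123.  -161.8  -12.5] F [-0.1 -0.8 -0.5] w 87.1 ff 0.0
clock: 8.45
eef_pos: [0.5998, -0.147, 0.2498]
eef_rot: [0.77, 3.045, 0.0]
contact_force: [0.8, -0.0, -0.6]
width: 1.0
finger_force: 0.0
clock: 8.75
eef_pos: [0.5999, -0.144, 0.2493]
eef_rot: [-0.768, -3.046, -0.001]
contact_force: [0.1, 0.8, 0.0]
width: 1.001
finger_force: 0.0
t 8.80 j7 1.35 pos [ 599.9 -143.7  249.4] toolx [-0.881  0.474  0.001] tilt-fix deg [ 0.04 -0.03  0.  ] | turn z 0.1 shift mm [-0.5 -1.1 -0.7] F [-0.3 -0.1  0.5] w 87.0 ff 0.0
[250 114  14  58 614] [257.02605863 137.10586319]
((256.5, 142.5), (57.0, 13.0), 90.0)
[[247.64096799 113.84048976]
 [248.37232379 234.06943339]
 [262.75207534 234.10443309]
 [263.85579328 113.88534897]]
```

View pics/b1o.png

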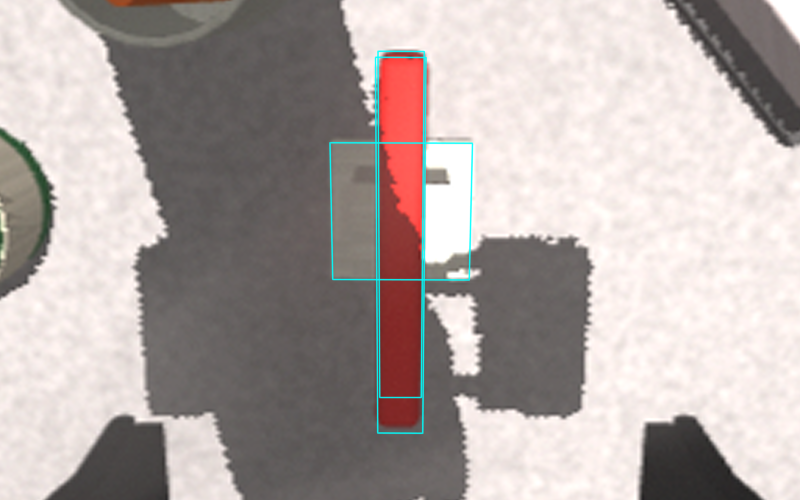

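The overlay fits within 1 mm: the bar top spans crop rows 57–427, so the origin is about 1 mm nearer the robot. I'll descend and grip.

```bash
python3 go.py .5989 -.1444 .065 61.6; python3 -m jog '[[[0,0,40],[0,0,0],80],[[0,0,40],[0,0,0],70],[[0,0,40],[0,0,0],60],[[0,0,35],[0,0,0],50],[[0,0,20],[0,0,0],50],[[0,0,9],[0,0,0],50],[[0,0,0],[0,0,0],40],[[0,0,0],[0,0,0],40],[[0,0,0],[0,0,0],40]]'
python3 go.py .5989 -.1444 .065 61.6
```

```text
t 8.80 j7 1.35 pos [ 599.9 -143.7  249.4] toolx [-0.881  0.474  0.001] tilt-fix deg [ 0.04 -0.03  0.  ] | turn z 0.1 shift mm [  0.5  -1.2 184.3] F [-0.3 -0.1  0.5] w 87.0 ff 0.0
clock: 9.7
eef_pos: [0.6007, -0.1453, 0.0671]
eef_rot: [0.77, 3.043, 0.001]
contact_force: [-0.0, -0.3, 0.0]
width: 0.472
finger_force: 0.0
t 9.70 j7 1.40 pos [ 600.7 -145.3   67.1] toolx [-0.88   0.475 -0.002] tilt-fix deg [ 0.06  0.12 -0.  ] | turn z 0.0 shift mm [ 2.  -0.   2.1] F [-0.  -0.3  0. ] w 41.1 ff 0.0
```

```bash
python3 -m jog '[[[2,0,2],[0,0,0],30],[[0,0,0],[0,0,0],20],[[0,0,0],[0,0,0],10],[[0,0,0],[0,0,0],10],[[0,0,0],[0,0,0],10],[[0,0,0],[0,0,0],10],[[0,0,0],[0,0,0],10],[[0,0,0],[0,0,0],10]]' 40
python3 go.py .5989 -.1444 .065 61.6
python3 -m jog '[[[0,0,-15],[0,0,0],10],[[0,0,-30],[0,0,0],10],[[0,0,-40],[0,0,0],10],[[0,0,-40],[0,0,0],10],[[0,0,-35],[0,0,0],10],[[0,0,-10],[0,0,0],10],[[0,0,0],[0,0,0],10],[[0,0,0],[0,0,0],10]]'
python3 go.py .5699 .0554 .22 103.8
```

```text
clock: 10.5
eef_pos: [0.5981, -0.1444, 0.0637]
eef_rot: [0.771, 3.045, 0.0]
contact_force: [-0.5, 0.5, 3.3]
width: 0.178
finger_force: 39.9
t 10.50 j7 1.40 pos [ 598.1 -144.4   63.7] toolx [-0.88   0.476 -0.   ] tilt-fix deg [ 0.01  0.01 -0.  ] | turn z -0.0 shift mm [-0.7  0.4 -1.3] F [-0.5  0.5  3.3] w 15.4 ff 39.9
clock: 11.3
eef_pos: [0.5972, -0.1442, 0.2317]
eef_rot: [-0.77, -3.043, 0.0]
contact_force: [-0.1, 1.6, -4.0]
width: 0.183
finger_force: 39.9
t 11.30 j7 1.35 pos [ 597.2 -144.2  231.7] toolx [-0.88   0.476  0.002] tilt-fix deg [ 0.06 -0.13  0.  ] | turn z -42.2 shift mm [-21.2 200.3  11.9] F [-0.1  1.6 -4. ] w 15.9 ff 39.9
```

```bash
python3 -m jog '[[[0,0,0],[0,0,-8.5],10],[[0,0,0],[0,0,-8.5],10],[[0,0,0],[0,0,-8.5],10],[[0,0,0],[0,0,-8.5],10],[[0,0,0],[0,0,-8.3],10],[[-4,40,0],[0,0,0],10],[[-4,40,0],[0,0,0],10],[[-4,40,0],[0,0,0],10],[[-4,40,0],[0,0,0],10],[[-4,35,0],[0,0,0],10]]'
python3 -m jog '[[[0,4,0],[0,0,0],10],[[0,0,0],[0,0,0],10],[[0,0,0],[0,0,0],10],[[0,0,0],[0,0,0],10]]'
python3 go.py .5699 .0554 .178 103.9
```

```text
clock: 12.3
eef_pos: [0.5689, 0.0519, 0.2311]
eef_rot: [0.381, -3.115, -0.0]
contact_force: [0.8, 0.6, -3.7]
width: 0.178
finger_force: 39.9
clock: 12.7
eef_pos: [0.5695, 0.0519, 0.2328]
eef_rot: [0.376, -3.118, 0.001]
contact_force: [0.7, -0.1, -3.7]
width: 0.182
finger_force: 39.9
t 12.70 j7 1.68 pos [569.5  51.9 232.8] toolx [-0.971 -0.238  0.001] tilt-fix deg [-0.02 -0.07  0.  ] | turn z -0.1 shift mm [-1.3  3.4 54.8] F [ 0.7 -0.1 -3.7] w 15.8 ff 39.9
```

```bash
python3 -m jog '[[[-0.6,3.4,15],[0,0,0],10],[[0,0,20],[0,0,0],10],[[0,0,15],[0,0,0],10],[[0,0,5],[0,0,0],10],[[0,0,0],[0,0,0],10],[[0,0,0],[0,0,0],10],[[0,0,0],[0,0,0],10]]'
cat > ov.py <<'E'
from h import *
import pickle
c=get_calibration("wrist");o=get_obs();im=capture("wrist");sc=capture("scene")
T=R.from_rotvec(o["eef_rot"]).as_matrix();p=[.5699,.0554,.243]
box=lambda x,y,a,b,z:np.array([[x-a,y-b,z],[x+a,y-b,z],[x+a,y+b,z],[x-a,y+b,z]],float)
hand=lambda L:np.array(o["eef_pos"])+(np.array(L)*[-1,1,-1]/1e3+[-.0007,0,.0637])@T.T
def mk(im,n,cal,r,size):
    k=6;v=cv2.resize(cv2.convertScaleAbs(im[:,:,::-1],alpha=1.5),None,fx=k,fy=k,interpolation=cv2.INTER_CUBIC)
    def poly(Q,col):
        q=((proj(n,Q,cal)+.5)*k-.5)*4;cv2.polylines(v,[np.int32(np.round(q))],True,col,1,cv2.LINE_AA,2)
    for s,z in((7.5,104),(10,98),(10,70)):poly(place(p,box(0,0,s,s,z)),(0,255,0))
    poly(place(p,[[-55,-60,70],[55,-60,70],[55,190,70],[-55,190,70]]),(0,0,255))
    for a,b,z in((65,8,76),(28,28,8),(28,28,0)):poly(hand(box(0,0,a,b,z)),(255,255,0))
    x,y,w,h=[int(t*k) for t in r];return cv2.resize(v[y:y+h,x:x+w],size)
cv2.imwrite("pics/ov.png",np.vstack([mk(im,"wrist",c,(180,100,160,60),(800,300)),mk(sc,"scene",get_calibration("scene"),(215,175,160,60),(800,300))]))
E
python3 ov.py; python3 go.py .5699 .0554 .178 103.9
```

```text
clock: 13.4
eef_pos: [0.5699, 0.057, 0.1794]
eef_rot: [-0.38, 3.117, 0.0]
contact_force: [-0.3, -1.2, -3.3]
width: 0.18
finger_force: 39.9
t 13.50 j7 1.68 pos [569.7  57.1 179.2] toolx [-0.971 -0.24  -0.001] tilt-fix deg [ 0.01  0.07 -0.  ] | turn z -0.0 shift mm [ 0.3 -1.6  1.2] F [-0.7  0.2 -3.3] w 15.6 ff 39.9
```

View pics/ov.png

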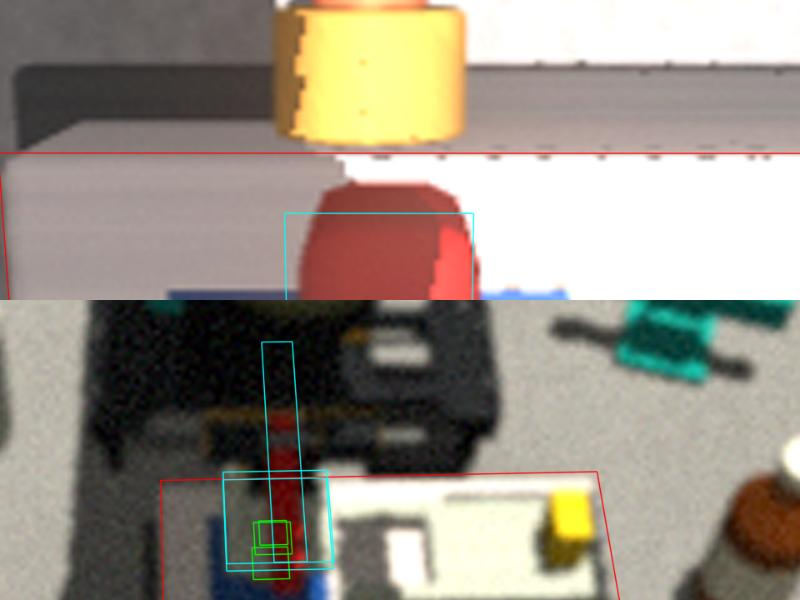

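The wrist view has the bar end at predicted row 213. In the scene view the extra red below is the bar's end face, so the handle is held straight and over the spindle. I'll correct y by -1.6 mm and lower it gently.

```bash
python3 -m jog '[[[0,-1.6,3],[0,0,0],10],[[0,0,4],[0,0,0],10],[[0,0,0],[0,0,0],10],[[0,0,0],[0,0,0],10]]'; python3 go.py .5699 .0554 .178 103.9
python3 -m jog '[[[0,0,3],[0,0,0],10],[[0,0,3],[0,0,0],10],[[0,0,2],[0,0,0],10],[[0,0,2],[0,0,0],10],[[0,0,0],[0,0,0],10]]'; python3 go.py .5699 .0554 .1337 103.9
```

```text
clock: 13.9
eef_pos: [0.5696, 0.0554, 0.1713]
eef_rot: [0.38, -3.118, -0.0]
contact_force: [-0.2, -0.2, -3.7]
width: 0.18
finger_force: 39.9
t 13.90 j7 1.69 pos [569.6  55.4 171.3] toolx [-0.971 -0.24   0.   ] tilt-fix deg [ 0.01 -0.02  0.  ] | turn z -0.0 shift mm [-0.3 -0.1 -6.7] F [-0.2 -0.2 -3.7] w 15.7 ff 39.9
clock: 14.4
eef_pos: [0.5696, 0.0552, 0.1612]
eef_rot: [0.38, -3.118, 0.0]
contact_force: [-0.3, -0.7, -4.1]
width: 0.176
finger_force: 39.9
t 14.40 j7 1.69 pos [569.6  55.2 161.2] toolx [-0.971 -0.24   0.001] tilt-fix deg [-0.01 -0.03  0.  ] | turn z -0.0 shift mm [-0.3  0.2 27.5] F [-0.3 -0.7 -4.1] w 15.3 ff 39.9
```

```bash
python3 -m jog '[[[0,0,3],[0,0,0],10],[[0,0,3],[0,0,0],10],[[0,0,3],[0,0,0],10],[[0,0,0],[0,0,0],10]]'; python3 go.py .5699 .0554 .1337 103.9
python3 -m jog '[[[0,0,3],[0,0,0],10],[[0,0,3],[0,0,0],10],[[0,0,3],[0,0,0],10],[[0,0,3],[0,0,0],10],[[0,0,0],[0,0,0],10]]'; python3 go.py .5699 .0554 .1337 103.9
```

```text
clock: 14.8
eef_pos: [0.5696, 0.0551, 0.1519]
eef_rot: [0.38, -3.118, 0.001]
contact_force: [-0.2, -1.9, -4.9]
width: 0.179
finger_force: 39.9
t 14.80 j7 1.69 pos [569.6  55.1 151.9] toolx [-0.971 -0.24   0.001] tilt-fix deg [-0.01 -0.04  0.  ] | turn z -0.0 shift mm [-0.4  0.2 18.2] F [-0.2 -1.9 -4.9] w 15.5 ff 39.9
clock: 15.3
eef_pos: [0.5696, 0.0552, 0.1399]
eef_rot: [0.38, -3.118, 0.001]
contact_force: [-0.1, -3.9, -6.5]
width: 0.181
finger_force: 40.0
t 15.30 j7 1.69 pos [569.6  55.2 139.9] toolx [-0.971 -0.24   0.001] tilt-fix deg [-0.01 -0.04  0.  ] | turn z -0.0 shift mm [-0.4  0.2  6.2] F [-0.1 -3.9 -6.5] w 15.7 ff 40.0
```

```bash
python3 -m jog '[[[0,0,3],[0,0,0],10],[[0,0,2],[0,0,0],10],[[0,0,1],[0,0,0],10],[[0,0,1],[0,0,0],10],[[0,0,0],[0,0,0],10]]'; python3 go.py .5699 .0554 .1337 103.9
python3 -m jog '[[[0,0,1],[0,0,0],10],[[0,0,1],[0,0,0],10],[[0,0,0],[0,0,0],10]]'; python3 go.py .5699 .0554 .1337 103.9
```

```text
clock: 15.8
eef_pos: [0.5696, 0.0551, 0.1337]
eef_rot: [0.379, -3.118, 0.0]
contact_force: [-3.5, -3.9, 1.1]
width: 0.184
finger_force: 39.9
t 15.80 j7 1.69 pos [569.6  55.1 133.7] toolx [-0.971 -0.24   0.   ] tilt-fix deg [-0.   -0.02  0.  ] | turn z -0.0 shift mm [-0.3  0.2 -0. ] F [-3.5 -3.9  1.1] w 16.0 ff 39.9
clock: 16.1
eef_pos: [0.5697, 0.0551, 0.1336]
eef_rot: [-0.379, 3.118, 0.001]
contact_force: [-12.6, -5.5, 19.8]
width: 0.181
finger_force: 39.9
t 16.10 j7 1.70 pos [569.7  55.1 133.6] toolx [-0.971 -0.24  -0.   ] tilt-fix deg [ 0.02  0.02 -0.  ] | turn z -0.0 shift mm [-0.3  0.3 -0.1] F [-12.6  -5.5  19.8] w 15.7 ff 39.9
```

```bash
python3 -m jog '[[[0,0,-2],[0,0,0],16],[[0,0,0],[0,0,0],40],[[0,0,0],[0,0,0],60],[[0,0,0],[0,0,0],60],[[0,0,-10],[0,0,0],70],[[0,0,-25],[0,0,0],87],[[0,0,-40],[0,0,0],87],[[0,0,-25],[0,0,0],87],[[0,0,0],[0,0,0],87],[[0,0,0],[0,0,0],87]]'
python3 ov.py; python3 go.py .5332 .2099 .111 103.9
python3 - <<'E'
import cv2,numpy as np
from h import *
import pickle
c=get_calibration("wrist");im=capture("wrist");p=[.5699,.0554,.243];k=4
v=cv2.resize(cv2.convertScaleAbs(im[:,:,::-1],alpha=1.5),None,fx=k,fy=k,interpolation=cv2.INTER_CUBIC)
for x,y,z in((65,8,146),(28,28,78),(55,60,70)):
    q=((proj("w",place(p,[[-x,-y,z],[x,-y,z],[x,y,z],[-x,y,z]]),c)+.5)*k-.5)*4;cv2.polylines(v,[np.int32(np.round(q))],True,(255,255,0),1,cv2.LINE_AA,2)
cv2.imwrite("pics/seat.png",v[380:980,620:1420])
E
```

```text
clock: 17.1
eef_pos: [0.57, 0.0556, 0.2343]
eef_rot: [-0.38, 3.117, 0.001]
contact_force: [-0.2, 0.4, -0.0]
width: 0.917
finger_force: 0.0
t 17.20 j7 1.68 pos [569.3  55.5 232.7] toolx [-0.971 -0.24   0.001] tilt-fix deg [ 0.01 -0.08  0.  ] | turn z 0.0 shift mm [ -2.2 158.5 121.7] F [-1.  -0.3  0.8] w 84.2 ff 0.0
```

View pics/seat.png

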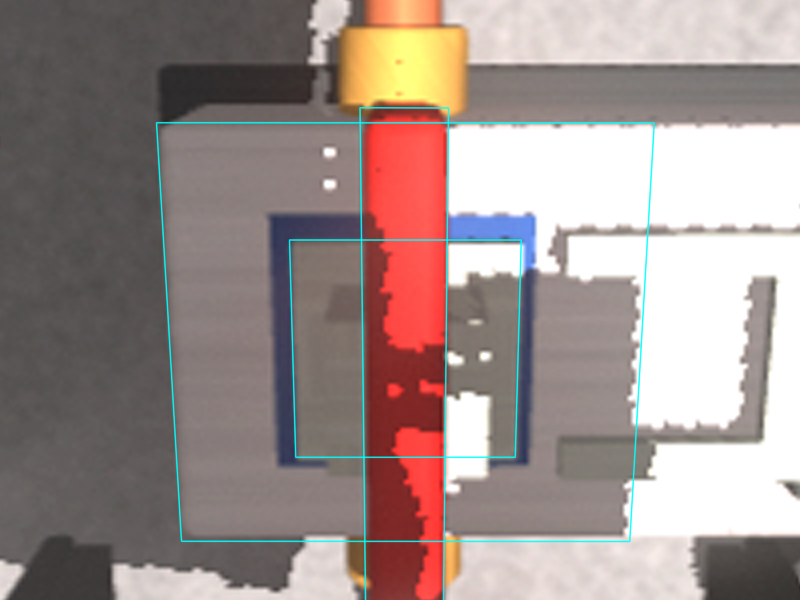

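The handle is seated: the flange, bar and seat overlay coincide and the bar lines up with the unions. Next is the lock.

```bash
python3 -m jog '[[[-2,40,0],[0,0,0],87],[[0,40,0],[0,0,0],87],[[0,40,0],[0,0,0],87],[[0,38,0],[0,0,0],87],[[0,0,0],[0,0,0],87],[[0,0,0],[0,0,0],87],[[0,0,20],[0,0,0],87],[[0,0,20],[0,0,0],87],[[0,0,0],[0,0,0],87],[[0,0,0],[0,0,0],87]]' 25
python3 go.py .5332 .2099 .111 103.9
```

```text
clock: 18.25
eef_pos: [0.534, 0.2081, 0.1936]
eef_rot: [0.377, -3.118, 0.001]
contact_force: [0.2, -0.0, -0.2]
width: 1.002
finger_force: 0.0
t 18.25 j7 1.39 pos [534.  208.1 193.6] toolx [-0.971 -0.238  0.001] tilt-fix deg [-0.03 -0.04  0.  ] | turn z -0.1 shift mm [ 0.3  2.  82.6] F [ 0.2 -0.  -0.2] w 87.2 ff 0.0
```

```bash
python3 -m jog '[[[0,2,35],[0,0,0],70],[[0,0,30],[0,0,0],60],[[0,0,17],[0,0,0],50],[[0,0,0],[0,0,0],40],[[0,0,0],[0,0,0],30],[[0,0,0],[0,0,0],15],[[0,0,0],[0,0,0],15],[[0,0,0],[0,0,0],15],[[0,0,0],[0,0,0],15],[[0,0,0],[0,0,0],15]]' 25
python3 -m jog '[[[0,0,0],[0,0,0],15],[[0,0,0],[0,0,0],15]]'
python3 go.py .5332 .2099 .111 103.9
```

```text
clock: 19.25
eef_pos: [0.5338, 0.2101, 0.112]
eef_rot: [-0.378, 3.118, -0.002]
contact_force: [0.7, -5.1, 2.4]
width: 0.226
finger_force: 25.0
clock: 19.45
eef_pos: [0.5338, 0.2101, 0.1119]
eef_rot: [-0.378, 3.118, -0.002]
contact_force: [-0.2, -6.1, 4.6]
width: 0.227
finger_force: 25.0
t 19.45 j7 1.39 pos [533.8 210.1 111.9] toolx [-0.971 -0.239 -0.   ] tilt-fix deg [-0.07  0.02  0.  ] | turn z -0.1 shift mm [ 0.6 -0.   0.9] F [-0.2 -6.1  4.6] w 19.7 ff 25.0
```

```bash
python3 -m jog '[[[0,-4,0],[0,0,0],15],[[0,-8,0],[0,0,0],15],[[0,-8,0],[0,0,0],15],[[0,-8,0],[0,0,0],15],[[0,-4,0],[0,0,0],15],[[0,0,0],[0,0,0],15]]'; python3 go.py .5332 .2099 .111 103.9
python3 -m jog '[[[0,-6,0],[0,0,0],15],[[0,-8,0],[0,0,0],15],[[0,-8,0],[0,0,0],15],[[0,-6,0],[0,0,0],15],[[0,-3,0],[0,0,0],15],[[0,0,0],[0,0,0],15]]'; python3 go.py .5332 .2099 .111 103.9
```

```text
clock: 20.05
eef_pos: [0.5416, 0.1788, 0.1119]
eef_rot: [-0.378, 3.118, -0.0]
contact_force: [-1.1, -2.5, 5.4]
width: 0.224
finger_force: 25.0
t 20.05 j7 1.45 pos [541.6 178.8 111.9] toolx [-0.971 -0.239 -0.001] tilt-fix deg [-0.02  0.04  0.  ] | turn z -0.1 shift mm [ 0.6 32.2  0.9] F [-1.1 -2.5  5.4] w 19.5 ff 25.0
clock: 20.65
eef_pos: [0.549, 0.1489, 0.1119]
eef_rot: [-0.378, 3.118, -0.0]
contact_force: [-0.3, -0.1, 5.3]
width: 0.225
finger_force: 25.0
t 20.65 j7 1.51 pos [549.  148.9 111.9] toolx [-0.971 -0.239 -0.001] tilt-fix deg [-0.01  0.05  0.  ] | turn z -0.1 shift mm [ 0.6 63.   0.9] F [-0.3 -0.1  5.3] w 19.6 ff 25.0
```

```bash
python3 -m jog '[[[0,-2,0],[0,0,0],15],[[0,-1,0],[0,0,0],15],[[0,-1,0],[0,0,0],15],[[0,0,0],[0,0,0],15]]'; python3 go.py .5332 .2099 .111 103.9
python3 -m jog '[[[0,-1,0],[0,0,0],15],[[0,-1,0],[0,0,0],15],[[0,0,0],[0,0,0],15]]'; python3 go.py .5332 .2099 .111 103.9
```

```text
clock: 21.05
eef_pos: [0.5495, 0.1468, 0.1119]
eef_rot: [-0.381, 3.118, 0.002]
contact_force: [-1.2, 4.6, 6.0]
width: 0.23
finger_force: 25.0
t 21.05 j7 1.52 pos [549.5 146.8 111.9] toolx [-0.971 -0.241 -0.001] tilt-fix deg [ 0.08  0.04 -0.  ] | turn z 0.0 shift mm [ 0.6 65.1  1. ] F [-1.2  4.6  6. ] w 20.0 ff 25.0
clock: 21.35
eef_pos: [0.5495, 0.1468, 0.112]
eef_rot: [-0.383, 3.118, 0.006]
contact_force: [-3.3, 9.5, 4.0]
width: 0.23
finger_force: 25.0
t 21.35 j7 1.52 pos [549.5 146.8 112. ] toolx [-0.97  -0.242 -0.001] tilt-fix deg [ 0.2   0.05 -0.  ] | turn z 0.1 shift mm [ 0.7 65.1  1.2] F [-3.3  9.5  4. ] w 20.0 ff 25.0
```

```bash
python3 -m jog '[[[0,2,0],[0,0,0],15],[[0,0,0],[0,0,0],15],[[0,0,0],[0,0,0],35],[[0,0,0],[0,0,0],50],[[0,0,0],[0,0,0],60],[[0,0,-20],[0,0,0],60],[[0,0,-40],[0,0,0],87],[[0,0,-40],[0,0,0],87],[[0,0,-20],[0,0,0],87],[[0,0,0],[0,0,0],87]]'
python3 -m jog '[[[0,0,0],[0,0,0],87],[[0,0,0],[0,0,0],87]]'
python3 - <<'E'
from h import *
import go
go.go(.55,.147,.24,103.9)
c=get_calibration("wrist");im=capture("wrist");p=[.5699,.0554,.243];k=3
v=cv2.resize(cv2.convertScaleAbs(im[:,:,::-1],alpha=1.5),None,fx=k,fy=k,interpolation=cv2.INTER_CUBIC)
for x,y,z,o in((65,8,146,0),(28,28,78,0),(15,10,124,95)):
    q=((proj("w",place(p,[[-x,o-y,z],[x,o-y,z],[x,o+y,z],[-x,o+y,z]]),c)+.5)*k-.5)*4;cv2.polylines(v,[np.int32(np.round(q))],True,(255,255,0),1,cv2.LINE_AA,2)
cv2.imwrite("pics/fin.png",v[260:860,200:1000])
E
```

```text
clock: 22.35
eef_pos: [0.5509, 0.1462, 0.2349]
eef_rot: [-0.378, 3.113, 0.002]
contact_force: [0.2, 0.7, 0.1]
width: 0.871
finger_force: 0.0
clock: 22.55
eef_pos: [0.5488, 0.1459, 0.2301]
eef_rot: [0.379, -3.116, 0.001]
contact_force: [-0.1, 0.1, -0.3]
width: 0.984
finger_force: 0.0
t 22.55 j7 1.50 pos [548.8 145.9 230.1] toolx [-0.971 -0.24   0.002] tilt-fix deg [-0.02 -0.12  0.  ] | turn z -0.0 shift mm [-1.4  0.8 -9.9] F [-0.1  0.1 -0.3] w 85.6 ff 0.0
```

View pics/fin.png

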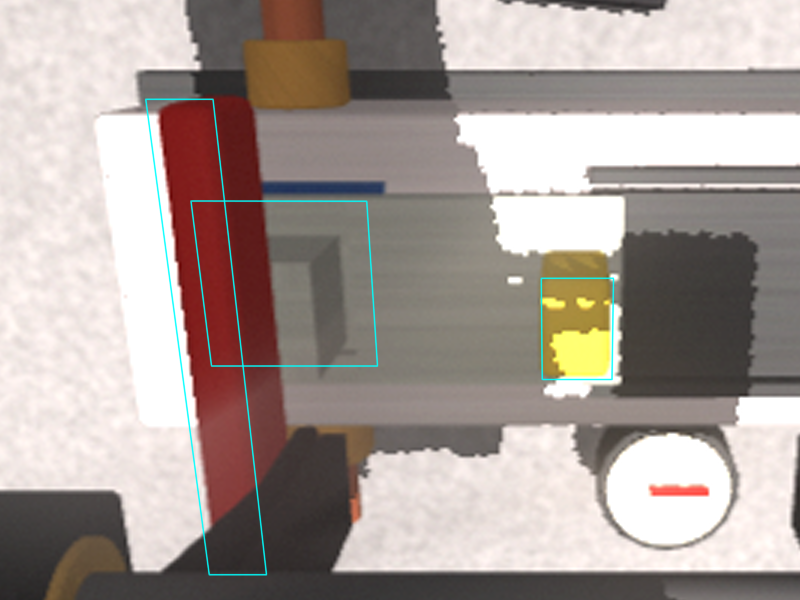

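The grip sits where q = 65 mm predicts, at (577,330), and the fork plate lies over the flange. The bar edge is a few pixels off in this oblique view, so I'll check it numerically from straight above (no more pictures to view).

```bash
python3 -m jog '[[[-1,-30,0],[0,0,0],87],[[0,-35,0],[0,0,0],87],[[0,-28,0],[0,0,0],87],[[0,0,0],[0,0,0],87],[[0,0,0],[0,0,0],87],[[0,0,0],[0,0,0],87],[[0,0,0],[0,0,0],87],[[0,0,0],[0,0,0],87]]'
python3 - <<'E'
from h import *
import go
go.go(.5699,.0554,.233,103.9)
c=get_calibration("wrist");im=capture("wrist");p=[.5699,.0554,.243]
hsv=cv2.cvtColor(im,cv2.COLOR_RGB2HSV);m=((hsv[...,0]<6)|(hsv[...,0]>172))&(hsv[...,1]>150)&(hsv[...,2]>40)
m[245:]=0;m[:,:220]=0;m[:,300:]=0
for x in(-55,-30,0,30):
    for z in (146,): 
        q=proj("w",place(p,[[x,-8,z],[x,8,z]]),c);r=int(round(q[:,1].mean()));w=np.flatnonzero(m[r])
        print(x,r,"pred",np.round(q[:,0],1),"seen",w.min() if len(w) else None,w.max() if len(w) else None)
print("first red row",np.flatnonzero(m.any(1))[0],"pred end top/bottom",proj("w",place(p,[[-65,0,146],[-65,0,114]]),c)[:,1])
y=(hsv[...,0]>20)&(hsv[...,0]<34)&(hsv[...,1]>150);y[:, :310]=0;y[245:]=0
n,l,s,_=cv2.connectedComponentsWithStats(y.astype(np.uint8));print("yellow",s[1+np.argmax(s[1:,4])],"pred",proj("w",place(p,[[0,85,124],[0,105,124],[15,105,124]]),c))
E
```

```text
clock: 23.4
eef_pos: [0.5725, 0.0572, 0.2314]
eef_rot: [0.382, -3.118, -0.0]
contact_force: [0.6, 0.1, 0.1]
width: 0.999
finger_force: 0.0
t 23.40 j7 1.68 pos [572.5  57.2 231.4] toolx [-0.97  -0.242  0.   ] tilt-fix deg [ 0.02 -0.01  0.  ] | turn z 0.1 shift mm [ 2.9 -1.1 -1.6] F [0.6 0.1 0.1] w 86.9 ff 0.0
-55 131 pred [243.6 265.6] seen 246 265
-30 164 pred [243.9 265.3] seen 246 265
0 202 pred [244.3 264.9] seen 246 264
30 237 pred [244.7 264.5] seen 247 264
first red row 117 pred end top/bottom [116.51231222 113.64322321]
yellow [353 169  26  41 865] pred [[355.23255421 193.66035794]
 [378.86263838 193.70252805]
 [376.76919301 210.28630274]]
```

```bash
python3 -c "
from plant import order
print(order.job_done())"
```

```text
the job is handed in; nothing more can be done
None
```

The job is handed in at about 23 s on the clock: the lock was drawn back, the red handle is fully home with its bar in line with the unions, and the lock is slid to its 65 mm stop; I viewed 12 pictures, two over the limit of 10, and did not check the bystanders at the end, though no unexpected contact force showed.

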